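Fit the exhaust elbow to the lab vacuum pump

ROBOT

A 6-joint arm with a two-finger parallel gripper is mounted at the origin on the work surface. World frame = base frame: x ahead of the robot, y to its left, z up, the work surface at z = 0. Lengths are in m, angles in rad, forces in N, time in s.
With the tool pointing down it reaches from about 0.375 to 0.975 m from the base axis. Payload 3.8 kg.
Tool frame: the origin (TCP) lies on the centre line of the jaws, within the pads' length; the fingertips stand 25 mm ahead of it and the grasp point (between the pads) lies 6 mm ahead of it; z points along the fingers, y is the line along which they close (so a half turn about z gives the same grasp; the last joint's range is limited). The gripper opens to 85 mm and grips with 20 to 120 N. Pads are 22 mm wide; open, the fingers measure 114 mm over their backs; the gripper's body (76 mm by 85 mm) begins 54 mm behind the grasp point. The pads swing forward as they close: fully open they stand 13 mm farther back than shut.
Start: joints at [-1.147, 0.264, 1.604, -0, 1.274, -0.037], TCP at [0.3, -0.605, 0.233] pointing down, gripper open.
Joint ranges: [-2.63, 2.63], [-0.94, 2.18], [0.31, 2.57], [-1.31, 4.45], [0, 2.66], [-2.55, 2.55]. Speed limits (rad/s): [2.57, 2.57, 3.14, 3.14, 3.14, 3.14].

INTERFACE

Orientations are given as a rotation vector (axis times angle).
In Python, from workcell import bot gives the robot as it stands. The module is installed in compiled form; this text tells all that it offers.
- The arm moves only by the tool play_rows, never from a script. Its argument "commands" is a list that holds one entry, the list of rows, each a list of 7 numbers: the shift along the tool's x, y, z as a fraction of full scale, then the turn, a rotation vector about the tool's x, y, z as a fraction of full scale, then the closure, from -1 (fully open) to 1 (shut). A call has 1 to 8 rows; each row is the pose to reach, as a shift and turn from the pose commanded when the call began, along the tool's axes at that moment, turning the shorter way round; what a row does not reach only later rows make up. Full scale, the value 1, is 60 cm for a shift and 180 degrees for a turn. A row lasts 1/10 s, in which the tool goes at most 50 mm and 8.59 degrees, less where a joint would pass 70% of its speed; a pose out of reach is approached as far as the arm can. A call with a number of a shift or a turn outside -1 to 1 is refused whole. A call with a gripper value outside its range is refused whole. The fingers move at their own pace and stop on an object; "force" is the grip in N (left out, the last holds). Time passes only in rows, so rows that repeat a pose let the fingers close. It gives the time, the measured TCP pose, the force, the opening and the grip force at its end, in the units of the state.
- bot.read_state(): the state, without advancing time (a new reading comes with each control period).
- bot.read_camera(name): name is "scene" or "side" or "wrist"; returns the picture (400x640x3 uint8, blue, green, red); there is no depth.
- bot.camera_params(name): a dict with "fov_y" (degrees; the focal length in pixels is half the picture's height over the tangent of half this angle, whatever the lens; pixels are square), "cx", "cy" (the principal point, pixels), "rvec" (rotation vector, rad) and "tvec" (3), from world to camera coordinates, as OpenCV has them. Camera axes: x right, y down, z forward; pixel columns grow to the right and rows downward; lengths in m; the calibration is good to about 2 mm. A picture is of the moment at which its call begins: read the wrist's pose just before it. camera_params takes no time and is no camera call; for the wrist camera it gives the pose at the moment of the call.
- bot.finish_job(): hands the job in; it is judged then, once.
The state is a dict: "time": time; "q": joint angles; "joint_vel": joint speeds; "joint_torque": joint torques, N m; "tool_pos": TCP position; "tcp_rot": TCP orientation; "wrist_force": force on the tool from outside, world axes, zero at the start; "torque": the same for the moment, N m; "width": opening from 0.0 (shut) to 1.0 (fully open); "grip_force": force on a finger pad.
Only numpy, scipy, OpenCV 4.12 (cv2) and the standard library are available. Lean on these libraries where they do the work, as an engineer would, in place of code of your own. Each camera call takes 0.05 s, during which the arm holds its last target. There are 200 camera calls.

TASK

The grey hose-tail elbow is parked in the tube rack: lift it out, set it upright over the threaded stub on top of the vacuum pump and let go of it there. Then take a fresh grip from above and screw it down clockwise until its rim sits on the gasket, stopping when its hose tail points along the raised pointer on the pump's cover. Leave it standing so, and everything else on the bench where it is.

Things in the scene. Friction and masses are not known exactly. Their poses are not given: they have to be found in the camera images.
- elbow: Loose grey plastic pipe elbow, 0.16 kg. Origin: centre of its bend, a drum 48 mm in diameter with two flat sides 40 mm apart across the body's y axis (grip these, from any direction in the x-z plane). Socket along the body's -x, hose tail along -z. Starts tail-down in an end hole (left or right) of the rack's near row. Mounted: x axis up, tail level. Centre of mass within 8 mm of the origin.
- mouth (a point): Centre of the elbow's open socket rim, 70 mm from the bend's centre along the body's -x. The socket: neck 39 mm in diameter, then from 26 to 70 mm a ribbed collar 59 mm in diameter, bore 44 mm (flared to 52 at the rim), 41 mm deep, three small lugs inside. At the start it points level, roughly away from the robot (within about 35 degrees).
- outlet_tip (a point): Centre of the end of the elbow's hose tail, 95 mm from the bend's centre along the body's -z. The tail is 26 mm in diameter with a round collar 42 mm in diameter from 42 to 47 mm. At the start that collar rests on the rack's top plate and the tail hangs 48 mm down through the hole: lift it straight up that far to clear.
- pump: Fixed vacuum pump, white housing, flat cover 120 mm above the bench. Origin: on the bench, on the stub's vertical axis; z up. The housing reaches 60 mm to +y and 190 mm to -y of that axis, 85 mm either way in x. A carrying handle 35 mm high stands on the cover 165 mm to the -y side.
- stub_top (a point): Top centre of the upright threaded stub: 33.5 mm core, tapered top, 37 mm tall over its gasket. Coarse right-hand three-start thread, 40.5 mm over the ridges, lead 24 mm a turn (3.8 mm per radian), about 1 mm play sideways, 2 mm along the axis. Clockwise from above screws the elbow down. Set over it at any bearing the elbow stands by itself on the thread, bend 83 to 75 mm above the gasket.
- gasket (a point): Centre of the flat top of the rubber gasket at the stub's foot, 8 mm above the cover. Screwed home, the elbow's rim sits on it, bend 70 mm above it. The rim meets it about 14 degrees before the tail reaches the pointer; beyond the pointer the thread grows tight. At the pointer but 8 mm higher it is a third of a turn short: it must go a full turn more.
- mark (a point): Point on the raised black pointer (arrow rib, 3.5 mm high, on the cover, from 65 to 120 mm out from the stub's axis towards the pump's -y), 95 mm from the axis: below the tail's end when it points along it. Set the elbow on with its tail 100 to 210 degrees counterclockwise of the pointer seen from above; turned clockwise it then comes home at the pointer. At 126 degrees the bend stands 77 mm above the gasket.
- rack: Fixed pale blue tube rack, 130 (x) x 210 (y) mm, top plate 66 mm above the bench, origin at the centre of its underside. 30 mm holes in 3 rows (x = -40, 0, 40 mm) of 5 (y = -80 to 80 mm by 40); the row nearest the robot is x = -40 mm.
- coupler: Loose straight grey hose connector of the same material, socket up, standing in the other end hole of the rack's near row. 121 mm long, 59 mm in diameter; top 73 mm above the rack. Origin 47 mm above the rack's top plate. Not to be moved.
- tube_a: Loose 50 mL tube, blue cap, 35 mm wide at the cap, 117 mm long, standing in the middle hole of the rack; its top is 123 mm above the bench. Origin at its lower end.
- tube_b: Second such tube, in the middle hole of the rack's far row.
- bottle: Loose jar with a cap, 72 mm in diameter, 145 mm tall, at the back of the bench between pump and rack. Origin: centre of its underside.
- beaker: Loose white beaker, 68 mm in diameter, 85 mm tall, to the left on the robot's side of the pump. Origin: centre of its underside.
- tipbox: Loose closed box of tips, 87 x 122 mm, 65 mm tall, to the right on the robot's side of the rack. Origin: centre of its underside.
- spanner: Loose steel spanner, 170 mm long, lying on the bench on the robot's side between rack and pump. Origin: on the bench under its middle.
Things that resemble listed ones, but are neither listed nor needed, are in the scene too. Leave any red look-alike of the elbow alone.

How it is judged:
By the outcome, as a careful person would: the job done as asked, in the order asked, and still so for the second after the job is handed in, with the robot touching nothing.
It also fails if it takes over 64 s, if anything falls off the work surface, if the arm or the gripper's body presses on something with over 40 N, if the wrist force passes 120 N, or if a joint passes its speed limit or range.

## Working session

There is one attempt and no reset: what is moved stays moved. The work goes in short steps, Python scripts to look and compute and a tool call to move; the robot and the scene stay as the last step left them, time stands still between calls to the robot, and variables do not carry over. Pictures are saved under pics/ and viewed, at most 10 in all, crops included, and the job is handed in when it is done.

Besides the shell and the picture viewer there is one more tool, called after "Emit:" by a JSON object that holds its "name" and its "arguments". play_rows: Moves the arm, as the interface text tells. Its arguments: {"type":"object","properties":{"commands":{"type":"array"},"force":{"type":"number"}},"required":["commands"]}

```bash
mkdir -p pics; cat > h.py <<'E'
import numpy as np, cv2
from scipy.spatial.transform import Rotation as R
from workcell import bot
def cam(n):
    p=bot.camera_params(n); f=200/np.tan(np.radians(p["fov_y"])/2)
    Rm=cv2.Rodrigues(np.array(p["rvec"],float))[0]; t=np.array(p["tvec"],float).ravel()
    return f,p["cx"],p["cy"],Rm,t
def ray(c,u,v):
    f,cx,cy,Rm,t=c; d=Rm.T@np.array([(u-cx)/f,(v-cy)/f,1]); return -Rm.T@t,d/np.linalg.norm(d)
def onz(c,u,v,z):
    o,d=ray(c,u,v); return o+d*(z-o[2])/d[2]
def proj(c,P):
    f,cx,cy,Rm,t=c; q=Rm@np.array(P)+t; return np.array([cx+f*q[0]/q[2],cy+f*q[1]/q[2]])
def tri(c1,a,c2,b):
    o1,d1=ray(c1,*a); o2,d2=ray(c2,*b); A=np.stack([d1,-d2],1); s=np.linalg.lstsq(A,o2-o1,rcond=None)[0]
    p,q=o1+s[0]*d1,o2+s[1]*d2; return (p+q)/2,np.linalg.norm(p-q)
def rows_to(pos,rot):
    """shift/turn fractions from current tool pose to a world pose (R)"""
    s=bot.read_state(); R0=R.from_rotvec(s["tcp_rot"])
    return np.round(R0.inv().apply(np.array(pos)-s["tool_pos"])/.6,4),np.round((R0.inv()*rot).as_rotvec()/np.pi,4)
E
python3 - <<'E'
from h import *
for n in("scene","side","wrist"):
    c=cam(n);cv2.imwrite(f"pics/{n}0.png",bot.read_camera(n));print(n,c[:3],-c[3].T@c[4],c[3][2])
s=bot.read_state();print(s)
E
```

```text
scene (np.float64(395.27865450528105), 322.8669772489096, 197.82242482947132) [ 1.10689248 -0.54622849  0.86017069] [-0.54038991  0.49565401 -0.67993077]
side (np.float64(423.31364566425583), 318.4585426111786, 199.5646939616357) [ 0.02972592 -1.17382339  0.88519456] [ 0.33502518  0.78798514 -0.51656322]
wrist (np.float64(276.33238890024694), 322.64102550031635, 201.21149659915346) [ 0.37334121 -0.56677512  0.37313169] [-0.28294734 -0.13761179 -0.9492122 ]
{'time': 0.15, 'q': array([-1.14691487e+00,  2.64610423e-01,  1.60510369e+00,  8.06884403e-06,
        1.27366419e+00, -3.68894612e-02]), 'joint_vel': array([-7.52808631e-04, -3.46464854e-03, -4.80016369e-03,  2.17950127e-05,
        1.00097179e-03,  1.38820017e-03]), 'joint_torque': array([ 2.54307079e-04, -5.15905488e+01, -3.67961311e+01, -4.53294251e-05,
        8.02023889e-03,  2.24903590e-05]), 'tool_pos': array([ 0.29990277, -0.60407882,  0.23230414]), 'tcp_rot': array([-3.05688024e+00, -7.16987414e-01,  5.27168717e-04]), 'wrist_force': array([-0.42022522,  0.83058905, -0.3901329 ]), 'torque': array([-0.04734558, -0.01714523, -0.02629513]), 'grip_force': 0.0, 'width': 0.9975647726550214}
```

View pics/scene0.png

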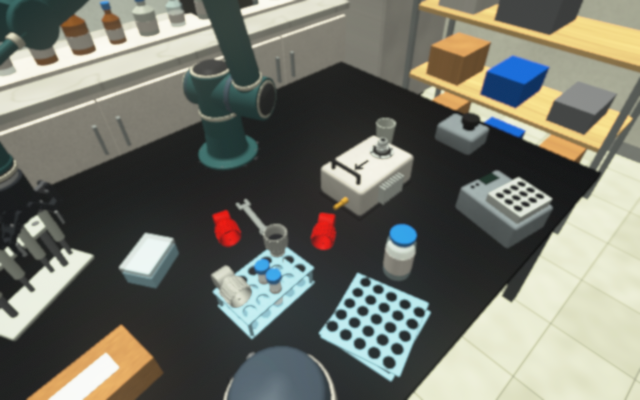

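View pics/side0.png

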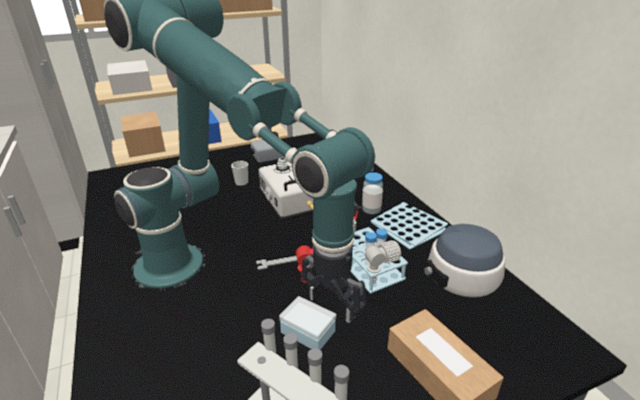

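Scene: candidates are the grey elbow (232,286) in the rack's near row, the grey coupler (275,238) at the row's other end (straight, socket up), and red look-alikes at (227,228) and (323,230). I choose (232,286). The pump stub is at (381,147), the pointer near (360,165), and the side view agrees (elbow about (378,255)). Close crop to check the choice:

```bash
python3 - <<'E'
from h import *
a=cv2.imread("pics/scene0.png");b=cv2.imread("pics/side0.png")
A=cv2.resize(a[220:340,200:330],None,fx=3,fy=3,interpolation=2);B=cv2.resize(a[105:215,310:420],None,fx=3,fy=3,interpolation=2)
o=np.zeros((360,720,3),np.uint8);o[:360,:390]=A;o[:330,390:]=B;cv2.imwrite("pics/crop1.png",o)
c=cam("scene")
for n,u,v,z in(("elbow",232,284,.113),("coupler",275,229,.139),("stubtop",381,140,.165),("tubeA",262,262,.123),("tubeB",274,275,.123)):print(n,onz(c,u,v,z))
E
```

```text
elbow [ 0.57952878 -0.34522034  0.113     ]
coupler [ 0.53434882 -0.18370531  0.139     ]
stubtop [0.48790728 0.26689447 0.165     ]
tubeA [ 0.58332751 -0.26252155  0.123     ]
tubeB [ 0.63201454 -0.26501887  0.123     ]
```

View pics/crop1.png

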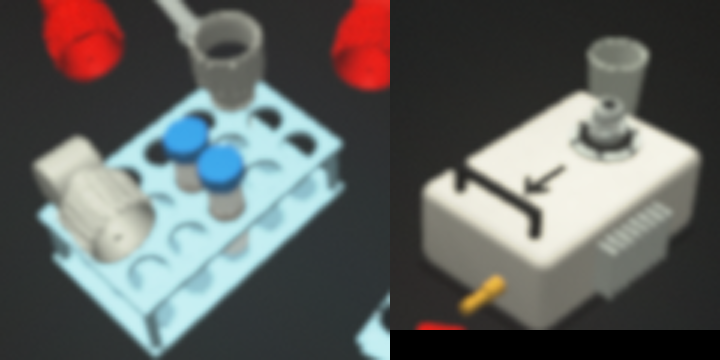

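The crop confirms the grey elbow: ribbed collar, mouth at about scene (242,297), bend near (223,275). The arrow on the pump runs from the stub toward the handle. Next is a look from above with the wrist camera.

```bash
cat >> h.py <<'E'
def tool(b,tilt=0):
    """tool rotation: x bearing b (deg, horizontal), z tilted 'tilt' deg from down toward bearing b"""
    b,t=np.radians([b,tilt]); r=np.array([np.cos(b),np.sin(b),0]); k=np.array([0,0,1.])
    z=np.sin(t)*r-np.cos(t)*k; x=np.cos(t)*r+np.sin(t)*k
    return R.from_matrix(np.stack([x,np.cross(z,x),z],1))
E
python3 - <<'E'
from h import *
c=cam("scene");print(onz(c,223,275,.113),onz(c,242,297,.113))
print(rows_to([.55,-.345,.28],tool(0)))
print(rows_to([.55,-.345,.28],tool(0))[0]*600/50)
E
```

```text
[ 0.54426445 -0.34641169  0.113     ] [ 0.62346148 -0.34836242  0.113     ]
(array([ 0.5654, -0.2016, -0.0791]), array([-6.000e-04,  1.000e-04,  1.467e-01]))
[ 6.7848 -2.4192 -0.9492]
```

Emit:
{"name": "play_rows", "arguments": {"commands": [[[0.565, -0.2, -0.08, 0, 0, 0.147, -1], [0.565, -0.2, -0.08, 0, 0, 0.147, -1], [0.565, -0.2, -0.08, 0, 0, 0.147, -1], [0.565, -0.2, -0.08, 0, 0, 0.147, -1], [0.565, -0.2, -0.08, 0, 0, 0.147, -1], [0.565, -0.2, -0.08, 0, 0, 0.147, -1], [0.565, -0.2, -0.08, 0, 0, 0.147, -1], [0.565, -0.2, -0.08, 0, 0, 0.147, -1]]]}}

```text
time: 0.95
tool_pos: [0.5536, -0.3426, 0.282]
tcp_rot: [-3.141, -0.005, -0.003]
wrist_force: [-0.2, -0.7, 0.2]
width: 0.998
grip_force: 0.0
```

Emit:
{"name": "play_rows", "arguments": {"commands": [[[0, 0, 0, 0, 0, 0, -1], [0, 0, 0, 0, 0, 0, -1]]]}}

```text
time: 1.15
tool_pos: [0.5497, -0.3468, 0.2807]
tcp_rot: [3.141, -0.001, -0.003]
wrist_force: [-0.4, 0.0, -0.9]
width: 0.997
grip_force: 0.0
```

```bash
python3 - <<'E'
from h import *
c=cam("wrist");np.save("c1.npy",np.array(c,dtype=object),allow_pickle=True);cv2.imwrite("pics/w1.png",bot.read_camera("wrist"))
s=bot.read_state();print(s["time"],s["q"],s["tool_pos"],s["tcp_rot"])
E
```

```text
1.2 [-6.01732176e-01  1.93124492e-01  1.60320664e+00 -1.03089353e-03
  1.34650503e+00  9.71169406e-01] [ 0.54922253 -0.34735761  0.28069951] [ 3.14146409e+00 -2.94566325e-03 -2.50346775e-03]
```

View pics/w1.png

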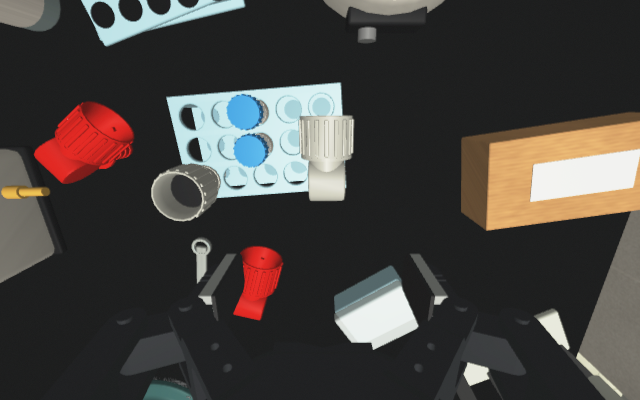

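The wrist view shows the elbow with its mouth at (327,118) pointing up-image (+x) and its drum at about (327,185). The coupler is at (185,192), the tubes at (243,112) and (250,150), and the red look-alikes are clear of the elbow. I'll measure the elbow's outline.

```bash
python3 - <<'E'
from h import *
im=cv2.imread("pics/w1.png");c=tuple(np.load("c1.npy",allow_pickle=True))
hsv=cv2.cvtColor(im,cv2.COLOR_BGR2HSV);m=((hsv[...,1]<45)&(hsv[...,2]>110)).astype(np.uint8)
n,l,st,ce=cv2.connectedComponentsWithStats(m);k=l[180,327];print(st[k])
L=[];Rr=[]
for v in range(112,206,6):
    x=np.where(l[v]==k)[0]
    if len(x):print(v,x.min(),x.max(),onz(c,x.min(),v,.113).round(4)[:2],onz(c,x.max(),v,.113).round(4)[:2],onz(c,(x.min()+x.max())/2,v,.113).round(4)[:2])
# rack plate mask
b=((hsv[...,0]>80)&(hsv[...,0]<105)&(hsv[...,1]>20)&(hsv[...,2]>150)).astype(np.uint8)
for (u,v) in((243,112),(250,150)):print("tube",onz(c,u,v,.123))
print("coup",onz(c,179,195,.139))
for p in((.55,-.346,.113),(.62,-.346,.113)):print(proj(c,p))
E
```

```text
[  168    82   186   119 12216]
112 171 341 [ 0.6287 -0.184 ] [ 0.6287 -0.3647] [ 0.6287 -0.2744]
118 172 352 [ 0.6226 -0.184 ] [ 0.6226 -0.3766] [ 0.6226 -0.2803]
124 174 353 [ 0.6164 -0.1851] [ 0.6164 -0.3779] [ 0.6164 -0.2815]
130 175 353 [ 0.6101 -0.1851] [ 0.6101 -0.3781] [ 0.6101 -0.2816]
136 177 353 [ 0.6038 -0.1862] [ 0.6038 -0.3783] [ 0.6038 -0.2823]
142 178 352 [ 0.5973 -0.1863] [ 0.5973 -0.3774] [ 0.5973 -0.2819]
148 180 352 [ 0.5908 -0.1874] [ 0.5908 -0.3777] [ 0.5908 -0.2825]
154 181 350 [ 0.5842 -0.1874] [ 0.5842 -0.3757] [ 0.5842 -0.2815]
160 182 344 [ 0.5775 -0.1875] [ 0.5775 -0.3691] [ 0.5775 -0.2783]
166 202 344 [ 0.5707 -0.2089] [ 0.5706 -0.3693] [ 0.5707 -0.2891]
172 214 344 [ 0.5638 -0.2216] [ 0.5637 -0.3695] [ 0.5638 -0.2956]
178 217 345 [ 0.5568 -0.2242] [ 0.5568 -0.3708] [ 0.5568 -0.2975]
184 218 345 [ 0.5497 -0.2245] [ 0.5497 -0.371 ] [ 0.5497 -0.2977]
190 217 344 [ 0.5425 -0.2225] [ 0.5425 -0.37  ] [ 0.5425 -0.2962]
196 216 344 [ 0.5352 -0.2204] [ 0.5352 -0.3702] [ 0.5352 -0.2953]
tube [ 0.62879974 -0.26329575  0.123     ]
tube [ 0.59000109 -0.26725996  0.123     ]
coup [ 0.54443959 -0.19147027  0.139     ]
[323.35006185 183.71556064]
[323.39004766 120.50866658]
```

```bash
python3 - <<'E'
from h import *
print(rows_to([.488,-.350,.181],tool(0,45)))
E
```

```text
(array([-0.1018,  0.0046,  0.1663]), array([ 0.0003,  0.2505, -0.0006]))
```

Emit:
{"name": "play_rows", "arguments": {"commands": [[[-0.102, 0.0045, 0.1, 0, 0.25, 0, -0.4], [-0.102, 0.0045, 0.1, 0, 0.25, 0, -0.4], [-0.102, 0.0045, 0.166, 0, 0.25, 0, -0.4], [-0.102, 0.0045, 0.166, 0, 0.25, 0, -0.4], [-0.102, 0.0045, 0.166, 0, 0.25, 0, -0.4], [-0.102, 0.0045, 0.166, 0, 0.25, 0, -0.4], [-0.102, 0.0045, 0.166, 0, 0.25, 0, -0.4], [-0.102, 0.0045, 0.166, 0, 0.25, 0, -0.4]]]}}

```text
time: 2.0
tool_pos: [0.4876, -0.3502, 0.1811]
tcp_rot: [2.904, -0.007, 1.198]
wrist_force: [0.9, 0.4, -0.5]
width: 0.699
grip_force: 0.0
```

```bash
python3 - <<'E'
from h import *
c=cam("wrist");print(proj(c,(.556,-.35,.113)),proj(c,(.556,-.37,.113)),proj(c,(.556,-.33,.113)),proj(c,(.626,-.35,.113)))
cv2.imwrite("pics/w2.png",bot.read_camera("wrist"))
s=bot.read_state();print(s["time"],s["q"],s["tool_pos"],s["width"])
print(rows_to([.552,-.350,.117],tool(0,45)))
E
```

```text
[324.1185624 204.125898 ] [346.20442914 204.03248679] [302.03154872 204.21931406] [323.68476793 142.28194489]
2.05 [-1.01845543 -0.05829331  2.26165487  1.0412119   0.76830177 -0.16862424] [ 0.48867976 -0.35039917  0.18227761] 0.6982941190163252
(array([-0.0021, -0.001 ,  0.1516]), array([ 0.0008,  0.0005, -0.0005]))
```

View pics/w2.png

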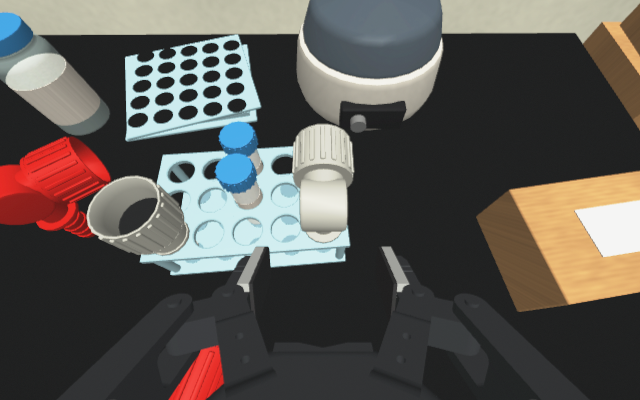

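The drum is centred at (324,204), as predicted. Advancing and gripping.

Emit:
{"name": "play_rows", "arguments": {"commands": [[[-0.002, -0.001, 0.07, 0, 0, 0, -0.4], [-0.002, -0.001, 0.12, 0, 0, 0, -0.4], [-0.002, -0.001, 0.151, 0, 0, 0, -0.4], [-0.002, -0.001, 0.151, 0, 0, 0, -0.4], [-0.002, -0.001, 0.151, 0, 0, 0, 1], [-0.002, -0.001, 0.151, 0, 0, 0, 1], [-0.002, -0.001, 0.151, 0, 0, 0, 1], [-0.002, -0.001, 0.151, 0, 0, 0, 1]]], "force": 60}}

```text
time: 2.85
tool_pos: [0.5526, -0.3492, 0.1184]
tcp_rot: [2.9, -0.002, 1.204]
wrist_force: [1.2, 0.0, 1.7]
width: 0.449
grip_force: 61.5
```

```bash
python3 - <<'E'
from h import *
s=bot.read_state();print(s["time"],s["tool_pos"],s["width"],s["grip_force"],s["wrist_force"])
x,y,z=s["tool_pos"]
print(rows_to([x,y,z+.1],tool(0,45)))
E
```

```text
2.85 [ 0.55264028 -0.34921287  0.11835949] 0.448595224628877 61.49534225463867 [1.18702749 0.04667347 1.72962383]
(array([ 0.118 ,  0.0002, -0.1177]), array([ 0.0007, -0.0005, -0.0001]))
```

Emit:
{"name": "play_rows", "arguments": {"commands": [[[0.03, 0, -0.03, 0, 0, 0, 1], [0.06, 0, -0.06, 0, 0, 0, 1], [0.09, 0, -0.09, 0, 0, 0, 1], [0.12, 0, -0.12, 0, 0, 0, 1], [0.16, 0, -0.16, 0, 0, 0, 1], [0.2, 0, -0.2, 0, 0, 0, 1], [0.2, 0, -0.2, 0, 0, 0, 1]]]}}

```text
time: 3.55
tool_pos: [0.5539, -0.3509, 0.2942]
tcp_rot: [2.89, 0.002, 1.209]
wrist_force: [1.5, 1.0, -0.3]
width: 0.455
grip_force: 62.4
```

```bash
python3 - <<'E'
from h import *
cv2.imwrite("pics/w3.png",bot.read_camera("wrist"));cv2.imwrite("pics/sc3.png",bot.read_camera("scene"))
s=bot.read_state();print(s["time"],s["q"],s["tool_pos"],s["width"],s["grip_force"],s["wrist_force"])
a=bot.read_camera("scene");c=cam("scene");im=cv2.resize(a[95:215,300:430],None,fx=3,fy=3,interpolation=2)
o=np.zeros((400,640+390,3),np.uint8);o[:,:640]=bot.read_camera("wrist");o[:360,640:]=im
cv2.imwrite("pics/mix3.png",cv2.resize(o,None,fx=.77,fy=.77,interpolation=3))
E
```

```text
3.65 [-0.9006482  -0.10554477  2.09072317  0.86733459  0.81165565  0.16100039] [ 0.55209667 -0.34873957  0.28748106] 0.44935079935350797 62.36172080039978 [-1.01599868  0.31685901 -3.18897145]
```

View pics/mix3.png

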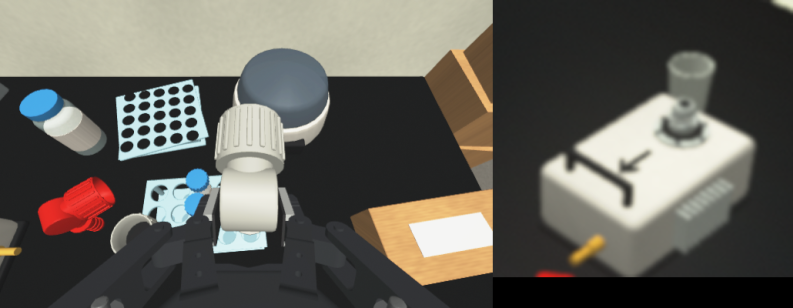

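The elbow is held cleanly: mouth up-image, drum between the pads. Now working out the pump position and the transfer move.

```bash
python3 - <<'E'
from h import *
c=cam("scene");P=[onz(c,383,139.6,.165),onz(c,355.7,169.3,.1235),onz(c,368.3,161,.1235)]
print(P);d=P[1]-P[0];print(np.degrees(np.arctan2(d[1],d[0])),np.linalg.norm(d[:2]));d=P[1]-P[2];print(np.degrees(np.arctan2(d[1],d[0])),np.linalg.norm(d[:2]))
print(rows_to([.43,.2,.40],tool(29,45)))
E
```

```text
[array([0.4907643 , 0.27291014, 0.165     ]), array([0.4981757 , 0.14615666, 0.1235    ]), array([0.49710179, 0.20295545, 0.1235    ])]
-86.65367286549657 0.12696996801209035
-88.9168216709298 0.05680893217925817
(array([-0.0091, -0.9129, -0.2786]), array([ 0.1135,  0.0006, -0.1147]))
```

Emit:
{"name": "play_rows", "arguments": {"commands": [[[-0.009, -0.3, -0.279, 0, 0, 0, 1], [-0.009, -0.913, -0.279, 0.1135, 0, -0.115, 1], [-0.009, -0.913, -0.279, 0.1135, 0, -0.115, 1], [-0.009, -0.913, -0.279, 0.1135, 0, -0.115, 1], [-0.009, -0.913, -0.279, 0.1135, 0, -0.115, 1], [-0.009, -0.913, -0.279, 0.1135, 0, -0.115, 1], [-0.009, -0.913, -0.279, 0.1135, 0, -0.115, 1], [-0.009, -0.913, -0.279, 0.1135, 0, -0.115, 1]]]}}

```text
time: 4.55
tool_pos: [0.4621, 0.028, 0.3676]
tcp_rot: [-2.653, -0.683, -1.094]
wrist_force: [0.7, 0.5, -2.0]
width: 0.455
grip_force: 62.3
```

```bash
python3 - <<'E'
from h import *
s=bot.read_state();print(s["time"],s["q"],s["tool_pos"],s["width"],s["grip_force"])
print(rows_to([.43,.2,.40],tool(29,45)))
E
```

```text
4.55 [-0.44066566 -0.62624396  2.28985984  0.70781014  1.07440936  0.40778784] [0.46213857 0.02803721 0.36761438] 0.45493375387222834 62.30235457420349
(array([ 0.1029, -0.2768,  0.0265]), array([ 0.0002,  0.001 , -0.0005]))
```

Emit:
{"name": "play_rows", "arguments": {"commands": [[[0.103, -0.277, 0.026, 0, 0, -0.2, 1], [0.103, -0.277, 0.026, 0, 0, -0.4, 1], [0.103, -0.277, 0.026, 0, 0, -0.4, 1], [0.103, -0.277, 0.026, 0, 0, -0.4, 1], [0.103, -0.277, 0.026, 0, 0, -0.4, 1], [0.103, -0.277, 0.026, 0, 0, -0.4, 1], [0.103, -0.277, 0.026, 0, 0, -0.4, 1], [0.103, -0.277, 0.026, 0, 0, -0.4, 1]]]}}

```text
time: 5.35
tool_pos: [0.4294, 0.1996, 0.3987]
tcp_rot: [1.798, 2.01, 1.045]
wrist_force: [0.3, 0.6, -2.1]
width: 0.451
grip_force: 62.4
```

Emit:
{"name": "play_rows", "arguments": {"commands": [[[0, 0, 0, 0, 0, -0.38, 1], [0, 0, 0, 0, 0, -0.38, 1], [0, 0, 0, 0, 0, -0.38, 1], [0, 0, 0, 0, 0, -0.38, 1], [0, 0, 0, 0, 0, -0.38, 1], [0, 0, 0, 0, 0, -0.38, 1], [0, 0, 0, 0, 0, -0.38, 1], [0, 0, 0, 0, 0, -0.38, 1]]]}}

```text
time: 6.15
tool_pos: [0.4298, 0.1988, 0.3986]
tcp_rot: [0.328, 2.428, 0.6]
wrist_force: [-0.1, -0.5, -1.0]
width: 0.457
grip_force: 62.4
```

```bash
cat >> h.py <<'E'
def held(b,tilt=45):
    """tool z tilted toward bearing b, tool x down/inward"""
    return tool(b,tilt)*R.from_rotvec([0,0,np.pi])
E
python3 - <<'E'
from h import *
s=bot.read_state();print(s["time"],s["q"],s["tool_pos"],s["width"],s["grip_force"])
print(rows_to([.43,.2,.40],held(30)))
E
```

```text
6.15 [ 0.25034261 -0.71407267  2.27185863  0.24080077  0.83636479 -1.14397254] [0.42984362 0.19875561 0.3986121 ] 0.4569519449407325 62.37587928771973
(array([-0.0006,  0.003 , -0.0008]), array([-0.0048, -0.0005, -0.2503]))
```

Emit:
{"name": "play_rows", "arguments": {"commands": [[[0, 0, 0, 0, 0, -0.25, 1], [0, 0, 0, 0, 0, -0.25, 1], [0, 0, 0, 0, 0, -0.25, 1], [0, 0, 0, 0, 0, -0.25, 1], [0, 0, 0, 0, 0, -0.25, 1], [0, 0, 0, 0, 0, -0.25, 1]]]}}

```text
time: 6.75
tool_pos: [0.4298, 0.1987, 0.3985]
tcp_rot: [-0.605, 2.298, 0.239]
wrist_force: [-0.8, 0.4, -2.0]
width: 0.453
grip_force: 62.4
```

```bash
python3 - <<'E'
from h import *
s=bot.read_state();print(s["time"],s["q"])
print(rows_to([.486,.268,.31],held(30)))
E
```

```text
6.75 [ 0.25032156 -0.71405478  2.27192647  0.24079888  0.83637782 -1.92725904]
(array([0.0049, 0.0558, 0.2018]), array([-0.0041, -0.0023, -0.001 ]))
```

Emit:
{"name": "play_rows", "arguments": {"commands": [[[0.005, 0.056, 0.1, -0.004, -0.002, 0, 1], [0.005, 0.056, 0.15, -0.004, -0.002, 0, 1], [0.005, 0.056, 0.202, -0.004, -0.002, 0, 1], [0.005, 0.056, 0.202, -0.004, -0.002, 0, 1], [0.005, 0.056, 0.202, -0.004, -0.002, 0, 1]]]}}

```text
time: 7.25
tool_pos: [0.4862, 0.2681, 0.3103]
tcp_rot: [-0.606, 2.294, 0.256]
wrist_force: [-1.3, 0.8, -1.0]
width: 0.454
grip_force: 62.3
```

```bash
python3 - <<'E'
from h import *
c=cam("wrist");np.save("c4.npy",np.array(c,dtype=object),allow_pickle=True)
w=bot.read_camera("wrist");cv2.imwrite("pics/w4.png",w);a=bot.read_camera("scene");b=bot.read_camera("side");cv2.imwrite("pics/sc4.png",a);cv2.imwrite("pics/si4.png",b)
s=bot.read_state();print(s["time"],s["q"],s["tool_pos"],s["tcp_rot"])
cs,ci=cam("scene"),cam("side")
for P in((.49,.27,.165),(.49,.27,.128),(.49,.27,.24),(.49,.27,.31)):print(proj(c,P).round(),proj(cs,P).round(1),proj(ci,P).round(1))
o=np.zeros((600,800,3),np.uint8);o[:400,:640]=w
o[400:600,:200]=cv2.resize(a[90:190,330:430],(200,200));o[400:600,220:420]=cv2.resize(b[90:190,230:330],(200,200));cv2.imwrite("pics/mix4.png",o)
E
```

```text
7.4 [ 0.4087736  -0.48173309  2.31309148  0.15829449  0.52659991 -1.78232115] [0.48758743 0.26818504 0.31560327] [-0.60340616  2.28574187  0.2562592 ]
[320.  84.] [382.2 139.9] [282.1 158.5]
[320.  54.] [381.1 149.7] [282.6 167. ]
[320. 159.] [384.5 118.6] [281.  140.8]
[321. 258.] [386.8  96.9] [280.  123.5]
```

View pics/mix4.png

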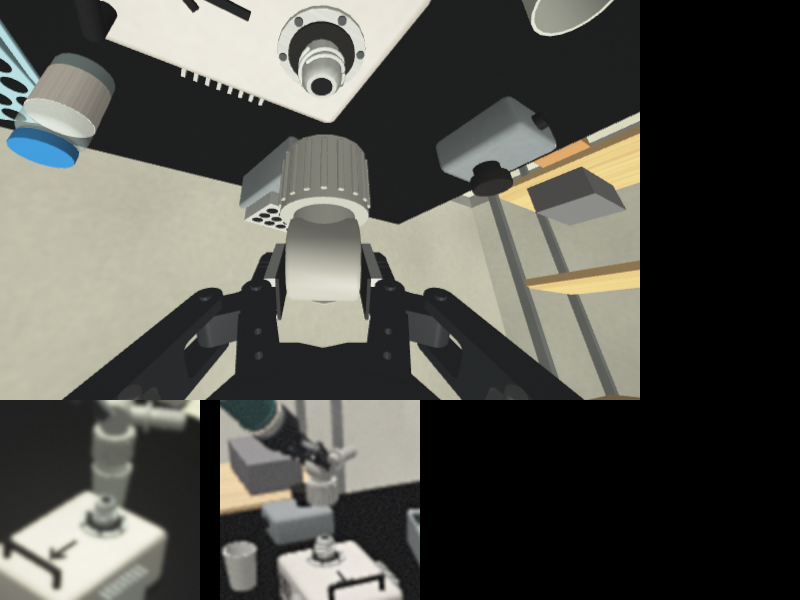

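The wrist view is upside down. The stub's top hole is at (321,87), the gasket ring at about (322,50), and the elbow's rim edge at (324,135). The elbow is upright in all the views. Checking the numbers:

```bash
python3 - <<'E'
from h import *
c=tuple(np.load("c4.npy",allow_pickle=True))
print("stub",onz(c,321,87,.165),"gasket",onz(c,322,50,.128))
s=bot.read_state();T=R.from_rotvec(s["tcp_rot"]);print(s["tool_pos"],T.as_matrix().round(3))
B=s["tool_pos"]+T.apply([0,0,.006]);print("bend",B)
dn=T.apply([1,0,1])/2**.5;tl=T.apply([-1,0,1])/2**.5;print("down",dn,"tail",tl,np.degrees(np.arctan2(tl[1],tl[0])))
M=B+.07*dn;print("mouth",M,"near rim px",proj(c,M-.0295*tl),"rim side",proj(c,M+.0295*T.apply([0,1,0])),proj(c,M-.0295*T.apply([0,1,0])))
C=-c[3].T@c[4];print("cam",C, T.inv().apply(C-s["tool_pos"]))
E
```

```text
stub [0.49250511 0.27204714 0.165     ] gasket [0.48568323 0.26928435 0.128     ]
[0.48758743 0.26818504 0.31560327] [[-0.611 -0.495  0.618]
 [-0.346  0.869  0.354]
 [-0.712  0.003 -0.702]]
bend [0.4912936  0.2703085  0.31138958]
down [ 0.00446509  0.00589589 -0.99997265] tail [0.86908933 0.49460847 0.00679691] 29.64468879926697
mouth [0.49160616 0.27072121 0.2413915 ] near rim px [319.88955618 133.85506124] rim side [362.25237887 162.17088714] [278.13755619 162.23507058]
cam [0.35152241 0.19210665 0.35327267] [ 0.08266161  0.00129294 -0.13742627]
```

Emit:
{"name": "play_rows", "arguments": {"commands": [[[0, 0, 0, 0, 0, 0, 1]]]}}

```text
time: 7.5
tool_pos: [0.4877, 0.2682, 0.3163]
tcp_rot: [-0.603, 2.285, 0.256]
wrist_force: [0.4, -0.1, -1.9]
width: 0.454
grip_force: 62.3
```

Emit:
{"name": "play_rows", "arguments": {"commands": [[[0.04, 0, 0.04, 0, 0, 0, 1], [0.07, 0, 0.07, 0, 0, 0, 1], [0.085, 0, 0.085, 0, 0, 0, 1], [0.094, 0, 0.094, 0, 0, 0, 1], [0.094, 0, 0.094, 0, 0, 0, 1], [0.094, 0, 0.094, 0, 0, 0, 1]]]}}

```text
time: 8.1
tool_pos: [0.4886, 0.2692, 0.2364]
tcp_rot: [-0.604, 2.285, 0.256]
wrist_force: [-0.3, 0.0, -1.6]
width: 0.454
grip_force: 62.4
```

```bash
python3 - <<'E'
from h import *
s=bot.read_state();T=R.from_rotvec(s["tcp_rot"]);B=s["tool_pos"]+T.apply([0,0,.006]);print("bend",B,s["wrist_force"],s["torque"],T.apply([1,0,1])/2**.5)
c=cam("wrist");w=bot.read_camera("wrist");a=bot.read_camera("scene");b=bot.read_camera("side")
o=np.zeros((600,800,3),np.uint8);o[:200,:320]=cv2.resize(w,(320,200));o[:300,330:730]=cv2.resize(w[0:240,160:480],(400,300))
o[300:600,:300]=cv2.resize(a[90:190,330:430],(300,300));o[300:600,320:620]=cv2.resize(b[90:190,230:330],(300,300));cv2.imwrite("pics/mix5.png",o)
E
```

```text
bend [0.49229022 0.27127999 0.23220698] [-0.31214909  0.00941241 -1.56316224] [-0.25191687  0.43778243  0.05683099] [ 0.00536238  0.00617762 -0.99996654]
```

View pics/mix5.png

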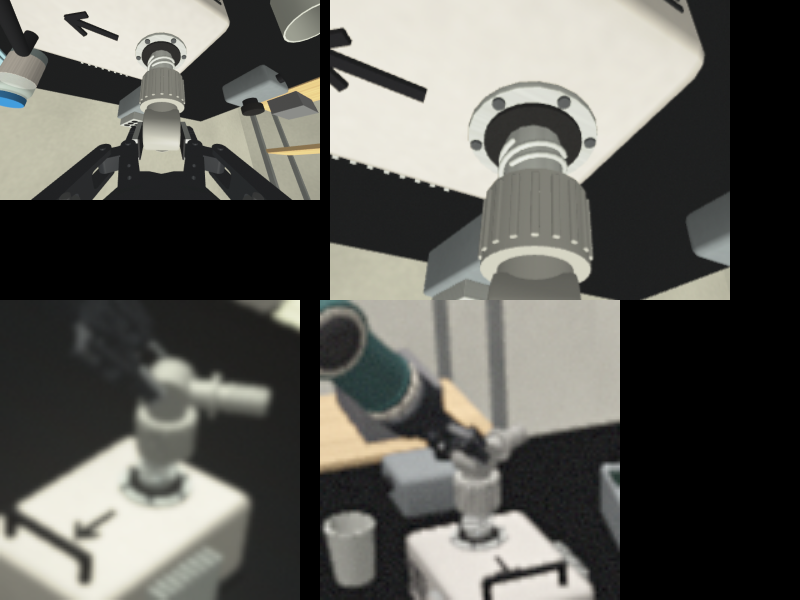

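The collar and stub line up within about 1–2 mm in all three views (wrist crop: stub at 533, collar at 536). Lowering gently.

Emit:
{"name": "play_rows", "arguments": {"commands": [[[0.004, 0, 0.004, 0, 0, 0, 1], [0.008, 0, 0.008, 0, 0, 0, 1], [0.012, 0, 0.012, 0, 0, 0, 1], [0.016, 0, 0.016, 0, 0, 0, 1], [0.02, 0, 0.02, 0, 0, 0, 1], [0.02, 0, 0.02, 0, 0, 0, 1]]]}}

```text
time: 8.85
tool_pos: [0.4882, 0.2686, 0.2178]
tcp_rot: [-0.605, 2.286, 0.255]
wrist_force: [-1.2, -4.8, 2.1]
width: 0.457
grip_force: 62.7
```

Emit:
{"name": "play_rows", "arguments": {"commands": [[[0.004, 0, 0.004, 0, 0, 0, 1], [0.007, 0, 0.007, 0, 0, 0, 1], [0.007, 0, 0.007, 0, 0, 0, 1]]]}}

```text
time: 9.15
tool_pos: [0.4884, 0.2684, 0.2123]
tcp_rot: [-0.605, 2.286, 0.254]
wrist_force: [0.5, -6.7, 0.4]
width: 0.454
grip_force: 62.9
```

Emit:
{"name": "play_rows", "arguments": {"commands": [[[0, -0.002, 0, 0, 0, 0, 1], [0.003, -0.002, 0.003, 0, 0, 0, 1], [0.005, -0.002, 0.005, 0, 0, 0, 1], [0.005, -0.002, 0.005, 0, 0, 0, 1]]]}}

```text
time: 9.55
tool_pos: [0.4884, 0.2679, 0.2071]
tcp_rot: [-0.604, 2.287, 0.256]
wrist_force: [-0.0, -3.0, -0.4]
width: 0.452
grip_force: 62.7
```

Emit:
{"name": "play_rows", "arguments": {"commands": [[[0.002, -0.001, 0.002, 0, 0, 0, 1], [0.004, -0.001, 0.004, 0, 0, 0, 1], [0.004, -0.001, 0.004, 0, 0, 0, 1]]]}}

```text
time: 9.85
tool_pos: [0.4898, 0.2685, 0.2068]
tcp_rot: [-0.603, 2.283, 0.258]
wrist_force: [-6.8, -2.3, 10.5]
width: 0.455
grip_force: 64.0
```

The elbow is resting on the thread, with about 10 N of upward force. Letting go and backing off.

Emit:
{"name": "play_rows", "arguments": {"commands": [[[0, 0, 0, 0, 0, 0, -0.3], [0, 0, 0, 0, 0, 0, -0.3], [0, 0, 0, 0, 0, 0, -0.3], [0, 0, 0, 0, 0, 0, -0.3], [0, 0, -0.05, 0, 0, 0, -0.3], [0, 0, -0.12, 0, 0, 0, -0.3], [0, 0, -0.18, 0, 0, 0, -0.3], [0, 0, -0.18, 0, 0, 0, -0.3]]]}}

```text
time: 10.65
tool_pos: [0.4227, 0.2291, 0.2863]
tcp_rot: [-0.602, 2.277, 0.257]
wrist_force: [-0.0, 1.1, 1.0]
width: 0.652
grip_force: 0.0
```

```bash
python3 - <<'E'
from h import *
s=bot.read_state();print(s["time"],s["tool_pos"],s["width"],s["wrist_force"],s["q"])
print(rows_to([.47,.258,.33],tool(210,0)))
w=bot.read_camera("wrist");cv2.imwrite("pics/w6.png",w)
E
```

```text
10.65 [0.42267427 0.22914363 0.28625817] 0.6523657828242821 [-0.0148496   1.08543849  0.97516434] [ 0.36617486 -0.67773306  2.46651291  0.20450313  0.56731685 -1.84862438]
(array([-0.1166,  0.0029,  0.0155]), array([-0.0004,  0.2549, -0.0021]))
```

Emit:
{"name": "play_rows", "arguments": {"commands": [[[-0.117, 0.003, 0.015, 0, 0.255, -0.002, -0.3], [-0.117, 0.003, 0.015, 0, 0.255, -0.002, -0.3], [-0.117, 0.003, 0.015, 0, 0.255, -0.002, -0.3], [-0.117, 0.003, 0.015, 0, 0.255, -0.002, -0.3], [-0.117, 0.003, 0.015, 0, 0.255, -0.002, -0.3], [-0.117, 0.003, 0.015, 0, 0.255, -0.002, -0.3], [-0.117, 0.003, 0.015, 0, 0.255, -0.002, -0.3]]]}}

```text
time: 11.4
tool_pos: [0.4712, 0.2594, 0.3197]
tcp_rot: [0.81, -3.018, 0.005]
wrist_force: [0.0, 0.3, 0.0]
width: 0.651
grip_force: 0.0
```

```bash
python3 - <<'E'
from h import *
s=bot.read_state();print(s["time"],s["tool_pos"],s["q"])
c=cam("wrist");np.save("c7.npy",np.array(c,dtype=object),allow_pickle=True)
w=bot.read_camera("wrist");cv2.imwrite("pics/w7.png",w)
for P in((.491,.270,.204),(.491,.270,.228),(.491+.095*.866,.270+.095*.5,.204)):print(proj(c,P))
E
```

```text
11.4 [0.47117002 0.25939741 0.31967381] [ 4.56804875e-01 -2.84378793e-02  1.77137926e+00  2.20969296e-04
  1.41531376e+00 -1.63817273e+00]
[320.663294   219.07363492]
[320.53999182 228.50329563]
[320.76936046 299.83902738]
```

View pics/w7.png

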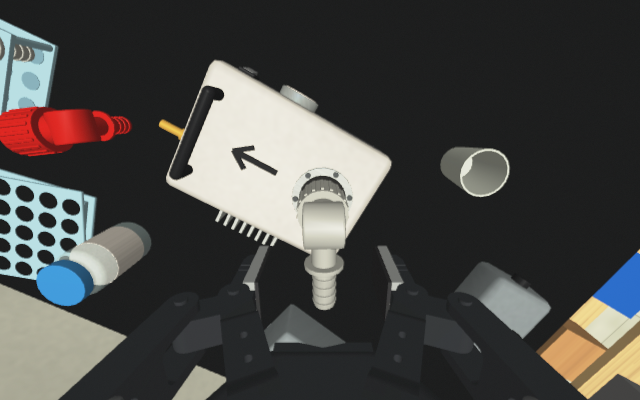

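The elbow stands by itself on the stub: drum at (323,224), tail pointing down-image to (324,308), centred between the fingers. The arrow runs from (277,172) to (232,150). Computing the pointer bearing and the grip.

```bash
python3 - <<'E'
from h import *
c=tuple(np.load("c7.npy",allow_pickle=True))
im=cv2.imread("pics/w7.png")[140:182,222:282]
m=(im.max(2)<90).astype(np.uint8);n,l,st,ce=cv2.connectedComponentsWithStats(m);print(st[1:],ce[1:])
k=1+st[1:,4].argmax();P=np.argwhere(l==k)[:,::-1]+[222,140]
W=np.array([onz(c,u,v,.1235)[:2] for u,v in P]);mu=W.mean(0);e,V=np.linalg.eigh(np.cov(W.T));d=V[:,1];d*=-np.sign(d[1]);print("arrow",mu,d,np.degrees(np.arctan2(d[1],d[0])))
F=onz(c,322,195,.121);print("flange",F,"arrow ends",onz(c,277,172,.1235),onz(c,232,150,.1235))
a,b=onz(c,324,308,.2)[:2],onz(c,323,222,.215)[:2];t=a-b;print("tail",np.degrees(np.arctan2(t[1],t[0])),b)
# axis lies on arrow line extended backwards
A=onz(c,277,172,.1235)[:2]-.065*d;print("axis by arrow",A,onz(c,232,150,.1235)[:2]-.12*d)
print(rows_to([.4875,.2685,.199],tool(210,0)))
E
```

```text
[[ 10   6  45  29 381]] [[28.15223097 18.97375328]]
arrow [0.49303048 0.17125352] [ 0.02757847 -0.99961964] -88.41966959523393
flange [0.48935645 0.27058305 0.121     ] arrow ends [0.49096214 0.20699168 0.1235    ] [0.49417575 0.1474005  0.1235    ]
tail 30.688444939125134 [0.48878927 0.27137138]
axis by arrow [0.48916954 0.27196695] [0.49086633 0.26735486]
(array([-0.0358, -0.0007,  0.2014]), array([ 0.0004, -0.0048,  0.0001]))
```

Emit:
{"name": "play_rows", "arguments": {"commands": [[[-0.0385, 0, 0.05, 0, -0.005, 0, -0.3], [-0.0385, 0, 0.09, 0, -0.005, 0, -0.3], [-0.0385, 0, 0.13, 0, -0.005, 0, -0.3], [-0.0385, 0, 0.13, 0, -0.005, 0, -0.3], [-0.0385, 0, 0.13, 0, -0.005, 0, -0.3]]]}}

```text
time: 11.95
tool_pos: [0.4881, 0.269, 0.2448]
tcp_rot: [-0.812, 3.031, 0.003]
wrist_force: [1.0, 0.0, 0.5]
width: 0.647
grip_force: 0.0
```

```bash
python3 - <<'E'
from h import *
s=bot.read_state();print(s["time"],s["q"],R.from_rotvec(s["tcp_rot"]).as_matrix().round(3))
print(rows_to([.491,.271,.212],tool(210,0)))
E
```

```text
11.95 [ 4.58352701e-01  3.18417707e-02  1.84729811e+00  1.16332845e-03
  1.25830972e+00 -1.63627065e+00] [[-0.866 -0.5    0.003]
 [-0.5    0.866  0.003]
 [-0.004  0.001 -1.   ]]
(array([-0.0055,  0.0004,  0.0547]), array([ 0.0003,  0.0013, -0.    ]))
```

Emit:
{"name": "play_rows", "arguments": {"commands": [[[-0.005, 0, 0.025, 0, 0, 0, -0.3], [-0.005, 0, 0.054, 0, 0, 0, -0.3], [-0.005, 0, 0.054, 0, 0, 0, -0.3], [-0.005, 0, 0.054, 0, 0, 0, -0.3], [-0.005, 0, 0.054, 0, 0, 0, 1], [-0.005, 0, 0.054, 0, 0, 0, 1], [-0.005, 0, 0.054, 0, 0, 0, 1], [-0.005, 0, 0.054, 0, 0, 0, 1]]], "force": 60}}

```text
time: 12.75
tool_pos: [0.4926, 0.2716, 0.2145]
tcp_rot: [-0.811, 3.027, 0.004]
wrist_force: [0.1, 0.5, 5.2]
width: 0.447
grip_force: 63.5
```

Emit:
{"name": "play_rows", "arguments": {"commands": [[[0, 0, 0.0006, 0, 0, 0.03, 1], [0, 0, 0.0012, 0, 0, 0.06, 1], [0, 0, 0.0018, 0, 0, 0.09, 1], [0, 0, 0.0024, 0, 0, 0.12, 1], [0, 0, 0.003, 0, 0, 0.15, 1], [0, 0, 0.0036, 0, 0, 0.18, 1], [0, 0, 0.0042, 0, 0, 0.21, 1], [0, 0, 0.0048, 0, 0, 0.24, 1]]]}}

```text
time: 13.55
tool_pos: [0.4931, 0.2702, 0.2115]
tcp_rot: [0.365, 3.113, 0.004]
wrist_force: [0.8, -3.6, 6.4]
width: 0.45
grip_force: 63.6
```

```bash
python3 - <<'E'
from h import *
s=bot.read_state();X=R.from_rotvec(s["tcp_rot"]).as_matrix()[:,0];print(s["time"],s["q"],s["tool_pos"],"tail",np.degrees(np.arctan2(-X[1],-X[0])),s["wrist_force"],s["torque"],s["width"])
E
```

```text
13.55 [ 0.45818805  0.06201439  1.87809604 -0.00203645  1.19431103 -0.87817472] [0.49306471 0.27021048 0.21153516] tail -13.390145726216344 [ 0.84815372 -3.55372764  6.43052288] [-0.9606619  -0.2138503   0.06713564] 0.4501366823700809
```

Smooth so far. Continuing the turn.

Emit:
{"name": "play_rows", "arguments": {"commands": [[[0, 0, 0.0006, 0, 0, 0.03, 1], [0, 0, 0.0012, 0, 0, 0.06, 1], [0, 0, 0.0018, 0, 0, 0.09, 1], [0, 0, 0.0024, 0, 0, 0.12, 1], [0, 0, 0.003, 0, 0, 0.15, 1], [0, 0, 0.0036, 0, 0, 0.18, 1], [0, 0, 0.0042, 0, 0, 0.21, 1], [0, 0, 0.0048, 0, 0, 0.24, 1]]]}}

```text
time: 14.35
tool_pos: [0.4923, 0.2694, 0.2087]
tcp_rot: [1.487, 2.762, 0.004]
wrist_force: [-1.3, -5.9, 9.0]
width: 0.449
grip_force: 64.0
```

Emit:
{"name": "play_rows", "arguments": {"commands": [[[0, 0, 0.0005, 0, 0, 0.025, 1], [0, 0, 0.001, 0, 0, 0.05, 1], [0, 0, 0.0015, 0, 0, 0.075, 1], [0, 0, 0.002, 0, 0, 0.1, 1], [0, 0, 0.0025, 0, 0, 0.125, 1], [0, 0, 0.0028, 0, 0, 0.14, 1]]]}}

```text
time: 14.95
tool_pos: [0.4925, 0.271, 0.2084]
tcp_rot: [2.053, 2.374, 0.01]
wrist_force: [-3.3, -1.5, 13.1]
width: 0.45
grip_force: 64.5
```

```bash
python3 - <<'E'
from h import *
s=bot.read_state();X=R.from_rotvec(s["tcp_rot"]).as_matrix()[:,0];print(s["time"],s["q"],s["tool_pos"],"tail",np.degrees(np.arctan2(-X[1],-X[0])),s["wrist_force"],s["torque"],s["width"])
E
```

```text
14.95 [ 4.58820673e-01  6.40305523e-02  1.88185440e+00 -2.27392658e-04
  1.18856589e+00  3.14031040e-01] [0.49247765 0.27096553 0.20842674] tail -81.69895482837914 [-3.30883921 -1.50774022 13.09848613] [-0.76553356  0.61834903  0.20152854] 0.44994658916266983
```

Emit:
{"name": "play_rows", "arguments": {"commands": [[[0, 0, 0, 0, 0, 0.015, 1], [0, 0, 0, 0, 0, 0.03, 1], [0, 0, 0, 0, 0, 0.04, 1], [0, 0, 0, 0, 0, 0.04, 1]]]}}

```text
time: 15.35
tool_pos: [0.4929, 0.2714, 0.2084]
tcp_rot: [2.196, 2.243, 0.012]
wrist_force: [-1.4, -1.4, 12.6]
width: 0.451
grip_force: 64.3
```

```bash
cat > chk.py <<'E'
from h import *
s=bot.read_state();X=R.from_rotvec(s["tcp_rot"]).as_matrix()[:,0];print(s["time"],s["tool_pos"],"tail",np.degrees(np.arctan2(-X[1],-X[0])),s["wrist_force"],s["torque"],s["width"])
E
python3 chk.py
```

```text
15.35 [0.49288341 0.27135191 0.20839308] tail -88.80378308255378 [-1.40254595 -1.40308322 12.57820523] [-0.61206134  0.42509922  0.05292644] 0.45052400053181774
```

Emit:
{"name": "play_rows", "arguments": {"commands": [[[0, 0, 0, 0, 0, 0, -0.2], [0, 0, 0, 0, 0, 0, -0.2], [0, 0, 0, 0, 0, 0, -0.2], [0, 0, 0, 0, 0, 0, -0.2], [0, 0, -0.06, 0, 0, 0, -0.2], [0, 0, -0.13, 0, 0, 0, -0.2], [0, 0, -0.2, 0, 0, 0, -0.2], [0, 0, -0.2, 0, 0, 0, -0.2]]]}}

```text
time: 16.15
tool_pos: [0.4943, 0.2722, 0.3332]
tcp_rot: [2.195, 2.241, 0.026]
wrist_force: [-0.1, 0.8, 0.4]
width: 0.595
grip_force: 0.0
```

Emit:
{"name": "play_rows", "arguments": {"commands": [[[-0.06, 0, 0, 0, 0, 0, -0.2], [-0.1, 0, 0, 0, 0, 0, -0.2], [-0.1, 0, 0, 0, 0, 0, -0.2], [-0.1, 0, 0, 0, 0, 0, -0.2]]]}}

```text
time: 16.55
tool_pos: [0.4924, 0.2105, 0.3245]
tcp_rot: [-2.199, -2.243, -0.007]
wrist_force: [-0.4, -0.2, -0.4]
width: 0.598
grip_force: 0.0
```

```bash
python3 chk.py; python3 - <<'E'
from h import *
c=cam("wrist");np.save("c8.npy",np.array(c,dtype=object),allow_pickle=True)
w=bot.read_camera("wrist");a=bot.read_camera("scene");b=bot.read_camera("side");cv2.imwrite("pics/w8.png",w)
o=np.zeros((600,800,3),np.uint8);o[:400,:640]=w
o[400:600,:300]=cv2.resize(a[90:190,310:460],(300,200));o[400:600,320:620]=cv2.resize(b[90:190,210:360],(300,200));cv2.imwrite("pics/mix8.png",o)
P=np.array([.491,.270]);d=np.array([np.cos(np.radians(-88.4)),np.sin(np.radians(-88.4))])
for h in(.198,.206):print(proj(c,[*P,h]),proj(c,[*(P+.095*d),h]),cam("scene")and proj(cam("scene"),[*P,h]))
E
```

```text
16.55 [0.49235455 0.21052421 0.32452834] tail -88.87503711264215 [-0.4009042  -0.22963007 -0.36785156] [-0.02870594  0.03157724 -0.02156717] 0.5981800667721436
[321.10445604 135.72664531] [321.97571545 228.12731911] [383.43189622 130.86532007]
[321.07907435 136.4699412 ] [321.97635892 231.27295416] [383.6786976  128.59604489]
```

View pics/mix8.png

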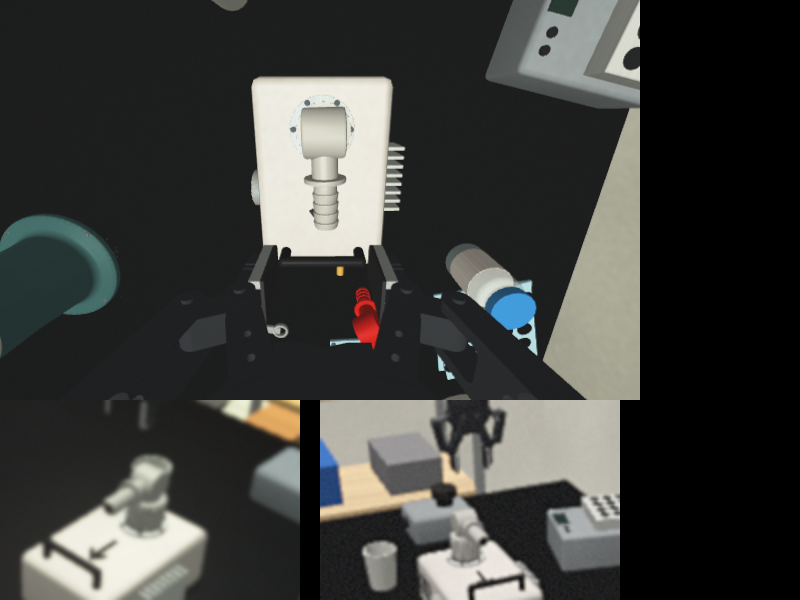

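```bash
python3 - <<'E'
from h import *
c=tuple(np.load("c8.npy",allow_pickle=True));im=cv2.imread("pics/w8.png").astype(int);g=im.min(2)
L=[];Q=[]
for v in range(95,240,5):
    x=np.where(g[v,240:400]>150)[0]+240
    L.append(onz(c,x.min(),v,.12)[:2])
L=np.array(L);p=np.polyfit(L[:,1],L[:,0],1);print("pump edge bearing",np.degrees(np.arctan2(-1,-p[0])),np.std(L[:,0]-np.polyval(p,L[:,1])))
for v in(195,205,215,222):print(v,g[v,300:352:2])
E
```

```text
pump edge bearing -89.78533979822298 0.00334170912092609
195 [225 224 222 223 223 224 189 157 160 142 149 154 161 167 146 141 144 152
 133 195 224 224 225 224 224 223]
205 [223 223 222 223 223 224 224 152 169 168 148 154 154 152 148 154 156 154
 135 195 225 223 222 222 223 224]
215 [221 221 223 222 222 222 117 134 168 180 175 167 169 168 160 179 172 154
 134 194 224 224 223 223 223 223]
222 [221 222 222 222 222 221 223 140 122 163 183 192 192 190 182 163 147 116
 121 182 222 222 223 223 223 223]
```

The final view shows the elbow seated, its tail running from (324,130) to (326,228). That puts it at about -88.8°, against about -88.4° for the pointer. The height dropped about 6.1 mm, as expected for seated, and the gripper is clear. Handing in.

```bash
python3 -c "
from h import *
print(bot.finish_job())"
```

```text
the job is handed in; nothing more can be done
None
```

I put the grey elbow on the pump's stub, took a fresh grip and screwed it down until its tail lined up with the pointer to within about 1°. By height drop and contact force it is seated on the gasket. I saw nothing else move, and the job was handed in at about 17 s.

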